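# Fit the hold-down plate on a rack of blood tubes

### The job

Get the full rack of blood tubes ready for transport with its flat hold-down plate: slide the plate along its stand until a good 40 mm of it sticks out over the edge nearest the robot, then take it by that end and lift it clear. Lay it flat on the empty rack and let go, take it again by its middle, and gently lower it flat onto the tube caps of the full rack, between the guides, and leave it there. Never let the plate fall to the table, and leave everything else on the table where it is.

Things in the scene. Friction and masses are not known exactly. Their poses are not given: they have to be found in the camera images.
- plate: Hold-down plate: plain flat aluminium bar plate, 160 mm long (its x), 60 mm wide (its y), 6 mm thick, about 0.15 kg; origin at the centre of its underside, z up. It starts lying loose in the channel of the stand, its x along the stand's x, all of it inside the stand's outline.
- stand: Fixed dark steel stand, 200 mm long (its x), 92 mm wide; origin at the centre of its underside, z up. Its flat floor, 55 mm above the table, is a channel 68 mm wide between two full-length rails (12 mm wide, rising 12 mm above the floor), so fingers cannot reach the plate's long edges there (4 mm gap). Both ends of the channel are open.
- near_edge (a point): Middle of the stand's edge nearest the robot, at floor level (stand x = -100 mm, 55 mm above the table); axes as the stand's, x pointing away from the robot. Beyond it (-x) there is free space down to the table.
- empty_rack: Fixed red tube rack without tubes, 120 mm long (its x), 44 mm wide, 65 mm tall, flat top with two rows of six dark holes; narrower than the plate, so that a plate lying along it can be taken across its width. Origin at the centre of its underside.
- empty_top (a point): Centre of the empty rack's flat top, 65 mm above the table; axes as the rack's.
- full_rack: Fixed red tube rack with 27 capped blood tubes (three rows of nine), 182 mm long (its x), body 48 mm wide; origin at the centre of its underside. End walls (inner faces at x = +-86 mm) and four side guides (inner faces at y = +-35 mm, 4 mm thick) rise to 102 mm above the table and bound the plate's place.
- rack_seat (a point): Centre of the plate's place on the full rack, at the level of the cap tops, 90 mm above the table; where the plate's origin belongs. Axes as the rack's; the plate's x lies along the rack's x, either way round, with 5 to 6 mm of play. The side guides stand 45 to 75 mm from the middle along x; between them the middle 90 mm of both long sides is open for fingers.
- sanitizer: Bystander, loose, to be left alone: white plastic bottle, 56 mm diameter, 150 mm tall; origin at the centre of its underside.
- swab_jar: Bystander, loose, to be left alone: glass jar with a white cap, 68 mm diameter, 90 mm tall; origin at the centre of its underside.
- tape_roll: Bystander, loose, to be left alone: roll of paper tape lying flat, 84 mm diameter, 24 mm tall; origin at the centre of its underside.
- label_box: Bystander, loose, to be left alone: small cardboard box, 90 x 55 mm, 30 mm tall; origin at the centre of its underside.
- steel_bowl: Bystander, loose, to be left alone: steel bowl, 110 mm diameter, 40 mm tall; origin at the centre of its underside.
Mind the look-alikes: they are no part of the job. What is shaped like the stand but orange or turquoise is not meant. Leave any pink or turquoise look-alike of the empty_rack alone.

How it is judged:
By the outcome, as a careful person would: the job done as asked, in the order asked, and still so for the second after the job is handed in, with the robot touching nothing.
It also fails if it takes over 64 s, if anything falls off the work surface, if the arm or the gripper's body presses on something with over 40 N, if the wrist force passes 120 N, or if a joint passes its speed limit or range.

### The arm

A 7-joint arm with a two-finger parallel gripper is mounted at the origin on the work surface. World frame = base frame: x ahead of the robot, y to its left, z up, the work surface at z = 0. Lengths are in m, angles in rad, forces in N, time in s.
With the tool pointing down it reaches from about 0.4 to 0.9 m from the base axis. Payload 5.5 kg.
Tool frame: the origin (TCP) lies midway between the tips of the shut fingers; the grasp point (between the pads) lies 19 mm behind it (manip.grip_depth is the distance from the TCP to the grasp point, in m); z points along the fingers, y is the line along which they close (so a half turn about z gives the same grasp; the last joint's range is limited). The gripper opens to 92 mm and grips with 3 to 60 N. Pads are 19 mm wide; open, the fingers measure 130 mm over their backs; the gripper's body (75 mm by 190 mm) begins 47 mm behind the grasp point.
Start: joints at [1.45, 0.501, -0.427, 1.55, 0.221, 1.138, -0.21], TCP at [0.243, -0.603, 0.227] pointing down, gripper open.
Joint ranges: [-2.88, 2.88], [-0.31, 2.03], [-1.54, 1.56], [0.2, 2.42], [-1.41, 4.55], [0.19, 2.02], [-2.57, 2.57]. Speed limits (rad/s): [2.57, 2.57, 3.14, 3.14, 3.14, 3.14, 3.14].

### API

Orientations are given as a unit quaternion [x, y, z, w].
In Python, from bench import manip, effector, viewer gives the robot as it stands. Calls block until the motion is done:
- manip.move_pose(position, orientation): joint-space move of the TCP to a pose.
- manip.servo_line(position, ori=None, vel=0.15): straight line of the TCP; ori=None keeps the orientation; vel is the mean speed in m/s.
- manip.movej(angles): joint-space move.
- effector.open_jaws() and effector.close(f_grip=None): open the fingers fully, or close them until they stop; f_grip is the grip in N (None keeps the last).
- manip.sleep(seconds).
- manip.solve_ik(position, orientation): joint angles nearest the present ones, or None.
- viewer.get_image(name): name is "side" or "top"; returns the picture (480x640x3 uint8, red, green, blue); there is no depth.
- viewer.get_calibration(name): a dict with "vfov" (degrees; the focal length in pixels is half the picture's height over the tangent of half this angle, whatever the lens; pixels are square), "cx", "cy" (the principal point, pixels), "dist_coeffs" ([k1, k2, p1, p2, k3] as OpenCV has them; the pictures are not rectified), "eye" and "attitude" of the camera in the world. Camera axes: x right, y down, z forward; pixel columns grow to the right and rows downward; lengths in m; the calibration is good to about 2 mm. A picture is of the moment at which its call begins. get_calibration takes no time and is no camera call.
A pose or a line that the arm cannot do raises manip.PlanningError and nothing moves.
- manip.hand_in(): hands the job in; it is judged then, once.
Readings, each from a call of its own:
- manip.current_clock(): time.
- manip.current_q(): joint angles.
- manip.current_joint_velocities(): joint speeds.
- manip.current_tau(): joint torques, N m.
- manip.current_tool_pos(): TCP position.
- manip.current_tcp_rot(): TCP orientation.
- manip.current_force(): force on the tool from outside, world axes, zero at the start.
- manip.current_wrist_torque(): the same for the moment, N m.
- manip.current_finger_gap(): finger opening in m.
- manip.current_gripper_force(): force on a finger pad.
Only numpy, scipy, OpenCV 4.12 (cv2) and the standard library are available. Lean on these libraries where they do the work, as an engineer would, in place of code of your own. Each camera call takes 0.05 s, during which the arm holds its last target. There are 200 camera calls.

## Working session

There is one attempt and no reset: what is moved stays moved. The work goes in short steps, each a Python script; the robot and the scene stay as the last script left them, time stands still between calls to the robot, and variables do not carry over. Pictures are saved under pics/ and viewed, at most 10 in all, crops included, and the job is handed in when it is done.

```bash
mkdir -p pics; python3 - <<'E'
from bench import manip, effector, viewer
import cv2
for n in("top","side"):
    cv2.imwrite(f"pics/{n}0.png",viewer.get_image(n)[:,:,::-1]); print(n,viewer.get_calibration(n))
print(manip.current_clock(),manip.current_tcp_rot(),manip.grip_depth)
E
```

```text
top {'vfov': 48.927899471795826, 'cx': 319.2750696965313, 'cy': 240.22179422914633, 'dist_coeffs': array([0.00044273, 0.        , 0.        , 0.        , 0.        ]), 'eye': array([ 0.31544592, -0.03033249,  1.25799249]), 'attitude': array([ 0.71208784, -0.69782771,  0.05401014, -0.05522944])}
side {'vfov': 44.900400364629796, 'cx': 326.88611355765244, 'cy': 240.87441615373316, 'dist_coeffs': array([-0.03902176,  0.        ,  0.        ,  0.        ,  0.        ]), 'eye': array([0.45151729, 1.20381398, 0.92684418]), 'attitude': array([-0.01306771,  0.88212879, -0.47070123,  0.01088026])}
0.1 [ 9.81643781e-01  1.90721445e-01 -1.62084775e-04 -8.89879391e-04] 0.0188
```

View pics/top0.png

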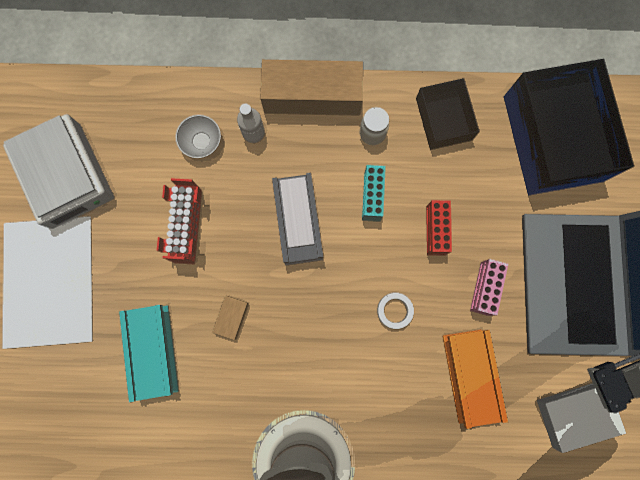

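View pics/side0.png

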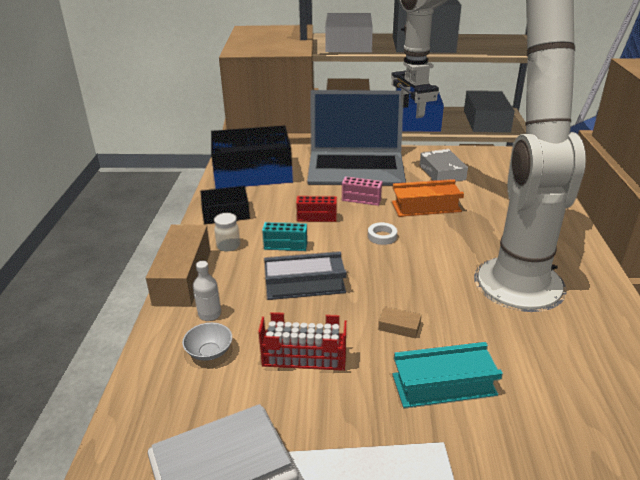

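The top view shows the dark stand with the bright plate at about (298,218). There are three rack candidates with holes: red at (439,228), turquoise at (374,193) and pink at (490,287). The red one is meant, by its colour. The full rack is at (182,220). The orange (475,378) and turquoise (148,352) stands are look-alikes. One enlarged crop to confirm and measure.

```bash
python3 - <<'E'
import cv2,numpy as np
im=cv2.imread("pics/top0.png")
a=[cv2.resize(im[165:275,x:x+w],None,fx=4.5,fy=4.5,interpolation=cv2.INTER_CUBIC) for x,w in((150,60),(268,60),(415,45))]
cv2.imwrite("pics/crop1.png",np.hstack(a)); print(np.hstack(a).shape)
E
```

```text
(495, 742, 3)
```

View pics/crop1.png

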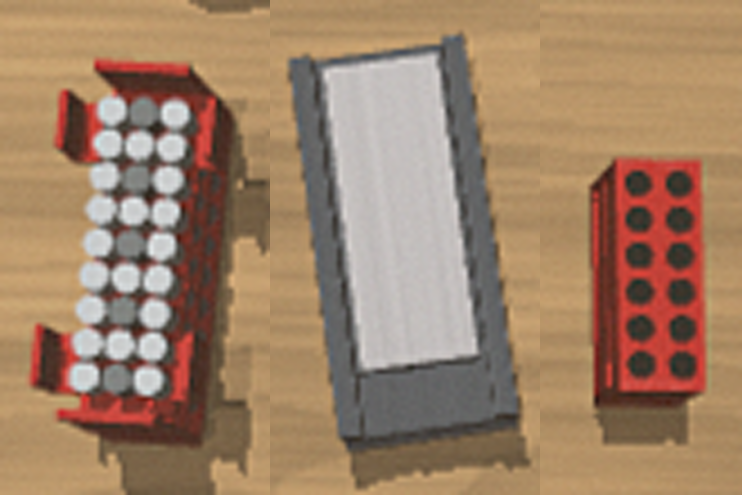

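The crop confirms all three: full rack with white/grey caps, dark stand with the plate lying towards its far end, and red rack with 12 holes. Next I convert the corners to positions and check them against the known sizes.

```bash
cat >h.py <<'E'
import numpy as np,cv2
from scipy.spatial.transform import Rotation as R
from bench import manip, effector, viewer
def ray(n,uv,z):
    c=viewer.get_calibration(n); f=240/np.tan(np.radians(c["vfov"]/2))
    K=np.array([[f,0,c["cx"]],[0,f,c["cy"]],[0,0,1]])
    p=cv2.undistortPoints(np.array(uv,float).reshape(-1,1,2),K,c["dist_coeffs"])[:,0]
    d=R.from_quat(c["attitude"]).apply(np.c_[p,np.ones(len(p))]); e=c["eye"]
    return e+d*((z-e[2])/d[:,2])[:,None]
def rect(P): # TL TR BR BL -> centre, length (far), width, yaw of x axis
    P=P[:,:2]; ax=(P[0]+P[1]-P[2]-P[3])/2; w=(P[0]+P[3]-P[1]-P[2])/2
    return P.mean(0).round(4),np.hypot(*ax).round(4),np.hypot(*w).round(4),np.degrees(np.arctan2(ax[1],ax[0])).round(2)
def down(yaw): # tool down; tool y (closing) at angle yaw+90deg about z
    return (R.from_euler("z",yaw,degrees=True)*R.from_euler("x",180,degrees=True)).as_quat()
E
python3 - <<'E'
from h import *
def go(name,pts,x0,ox,z):
    uv=[((x-x0+.5)/4.5-.5+ox,(y+.5)/4.5-.5+165) for x,y in pts]; print(name,*rect(ray("top",uv,z)))
go("stand",[(289,60),(463,36),(519,415),(342,438)],270,268,.067)
go("plate",[(322,70),(438,54),(478,355),(360,371)],270,268,.061)
go("empty",[(613,160),(702,162),(705,391),(615,391)],540,415,.065)
go("caps",[(112,110),(175,113),(149,379),(84,378)],0,150,.090)
go("fullwalls",[(97,64),(190,66),(165,426),(60,416)],0,150,.102)
print(R.from_quat(manip.current_tcp_rot()).as_matrix().round(2))
E
```

```text
stand [0.5546 0.0256] 0.1993 0.0905 9.56
plate [0.5683 0.0281] 0.1595 0.0607 8.77
empty [ 0.5407 -0.3054] 0.1194 0.0457 -0.26
caps [0.54   0.2919] 0.1365 0.0321 -2.17
fullwalls [0.5391 0.2896] 0.1801 0.0493 -1.38
[[ 0.93  0.37 -0.  ]
 [ 0.37 -0.93  0.  ]
 [ 0.   -0.   -1.  ]]
```

Sizes agree with the description (stand 199×91 mm, plate 160×61, rack 119×46), with the stand yaw about 9.3°. Now I push the plate from its far end with shut fingers, closing line across the channel.

```bash
cat >>h.py <<'E'
S=np.array([.5546,.0256]); SY=9.3
def at(c,yaw,x,y,z): 
    a=np.radians(yaw); return [c[0]+x*np.cos(a)-y*np.sin(a),c[1]+x*np.sin(a)+y*np.cos(a),z]
def st(msg): print(msg,round(manip.current_clock(),2),np.round(manip.current_tool_pos(),4),"F",np.round(manip.current_force(),2),"gap",round(manip.current_finger_gap(),4))
E
python3 - <<'E'
from h import *
effector.close(10)
manip.move_pose(at(S,SY,.120,0,.20),down(SY)); st("above")
manip.servo_line(at(S,SY,.120,0,.0575),vel=.12); st("down")
manip.servo_line(at(S,SY,.100,0,.0575),vel=.08); st("c")
manip.servo_line(at(S,SY,.022,0,.0575),vel=.04); st("pushed")
im=viewer.get_image("top")[:,:,::-1]; sd=viewer.get_image("side")[:,:,::-1]
cv2.imwrite("pics/p1.png",np.hstack([cv2.resize(im[160:290,250:350],(400,520),interpolation=3),cv2.resize(sd[220:320,240:340],(400,520),interpolation=3)]))
E
```

```text
above 4.28 [0.6732 0.0434 0.1999] F [ 0.09 -0.42 -0.04] gap 0.0007
down 5.62 [0.6738 0.0452 0.0586] F [-0.96  0.16  0.37] gap 0.0003
c 6.02 [0.6536 0.0414 0.0581] F [-0.14  0.04  0.8 ] gap 0.0005
pushed 8.12 [0.5764 0.0292 0.0575] F [ 0.98 -0.19 -0.39] gap 0.001
```

View pics/p1.png

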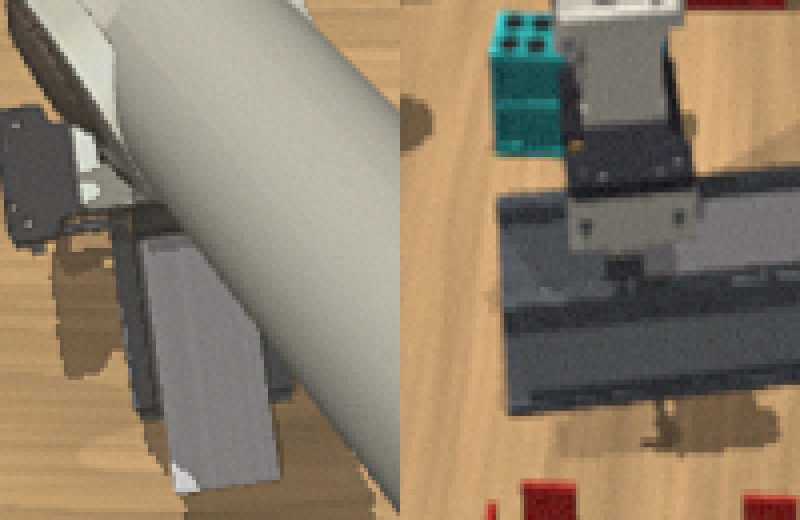

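The push worked: the plate's near end sticks out of the stand, with near corners in the crop at (177,492) and (280,478). Now I lift the fingers and measure the overhang.

```bash
python3 - <<'E'
from h import *
P=ray("top",[((x+.5)/4-.5+250,(y+.5)/4-.5+160) for x,y in((177,492),(280,478))],.061)
a=np.radians(SY); d=P[:,:2]-S; print("stand-frame", np.c_[d@[np.cos(a),np.sin(a)],d@[-np.sin(a),np.cos(a)]].round(4))
manip.servo_line(at(S,SY,.028,0,.0575),vel=.05)
manip.servo_line(at(S,SY,.028,0,.17),vel=.2)
effector.open_jaws()
manip.move_pose(at(S,SY,-.19,0,.17),down(SY)); st("hover")
im=viewer.get_image("top")[:,:,::-1]
cv2.imwrite("pics/p2.png",cv2.resize(im[170:300,250:350],(600,600*130//100),interpolation=3)[180:780])
E
```

```text
stand-frame [[-0.1485  0.028 ]
 [-0.1489 -0.0309]]
hover 11.53 [ 0.3692 -0.0052  0.1709] F [0.64 0.01 0.07] gap 0.0916
```

View pics/p2.png

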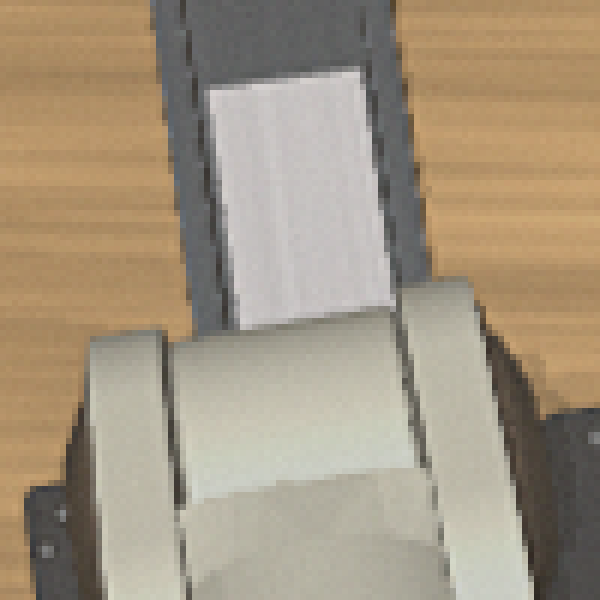

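The measured overhang is 48.5 mm, and the far end at crop (207,92)–(360,70) is consistent with that. Now I grip the overhanging end across its width and lift.

```bash
python3 - <<'E'
from h import *
G=-.127
manip.servo_line(at(S,SY,G,-.001,.15),vel=.2)
manip.servo_line(at(S,SY,G,-.001,.039),vel=.12); st("at")
effector.close(60); manip.sleep(.2); st("grip"); print(manip.current_gripper_force())
manip.servo_line(at(S,SY,G,-.001,.09),vel=.05)
manip.servo_line(at(S,SY,G,-.001,.18),vel=.15); st("lift")
im=viewer.get_image("top")[:,:,::-1]; sd=viewer.get_image("side")[:,:,::-1]
cv2.imwrite("pics/p3.png",np.hstack([cv2.resize(im[160:290,250:350],(400,520),interpolation=3),cv2.resize(sd[170:270,230:330+20],(480,520*480//520),interpolation=3)[:520] if 0 else cv2.resize(sd[190:320,260:360],(400,520),interpolation=3)]))
E
```

```text
at 13.13 [0.4299 0.0041 0.0396] F [-0.42 -0.38 -0.36] gap 0.092
grip 13.97 [0.4295 0.004  0.039 ] F [-0.28 -0.77  2.3 ] gap 0.0585
59.98878300189972
lift 15.88 [0.4288 0.0037 0.1793] F [-0.42  0.41 -1.43] gap 0.0589
```

View pics/p3.png

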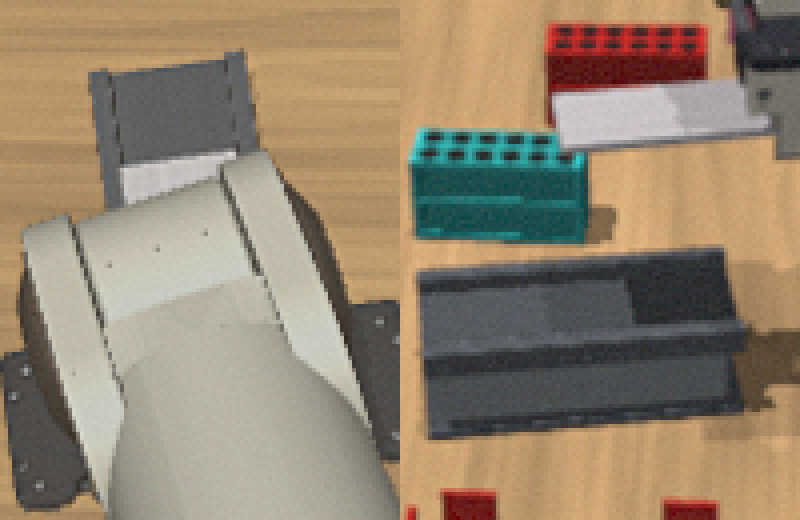

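The plate is held and nearly level (Fz −1.4 N ≈ 0.146 kg), and the stand and racks have not moved. Next I lay it on the red rack.

```bash
cat >>h.py <<'E'
E0=np.array([.5407,-.3054]); EY=-.3
def lower(c,yaw,x,z0,z1,thr):
    z=z0
    while z>z1:
        z-=.001; manip.servo_line(at(c,yaw,x,0,z),ori=down(yaw),vel=.03)
        f=manip.current_force()[2]
        if f>thr: break
    manip.sleep(.15); st(f"lower z={z:.4f}")
    return z
E
python3 - <<'E'
from h import *
X=-.058
manip.move_pose(at(E0,EY,X,0,.16),down(EY)); st("over")
manip.servo_line(at(E0,EY,X,0,.056),vel=.1)
lower(E0,EY,X,.055,.047,1.0); print(manip.current_wrist_torque())
effector.open_jaws(); st("open")
manip.servo_line(at(E0,EY,X,0,.17),vel=.15)
manip.move_pose(at(E0,EY,-.20,.12,.22),down(EY)); st("away")
im=viewer.get_image("top")[:,:,::-1]; sd=viewer.get_image("side")[:,:,::-1]
cv2.imwrite("pics/top2.png",im)
cv2.imwrite("pics/p4.png",np.hstack([cv2.resize(im[170:290,400:480],(400,600),interpolation=3),cv2.resize(sd[170:250,270:370],(400,320),interpolation=3)[:,:].repeat(1,0) if 0 else cv2.resize(sd[150:270,280:360],(400,600),interpolation=3)]))
E
```

```text
over 17.18 [ 0.4835 -0.3023  0.1603] F [ 0.66 -0.15 -2.03] gap 0.0587
lower z=0.0490 20.02 [ 0.4829 -0.3052  0.0492] F [-0.27  1.46  0.76] gap 0.0588
[0.02813288 0.06188094 0.0166977 ]
open 20.76 [ 0.4827 -0.3051  0.049 ] F [ 0.61 -0.13 -0.75] gap 0.0919
away 22.51 [ 0.3421 -0.1854  0.2203] F [0.52 0.14 0.95] gap 0.0918
```

View pics/p4.png

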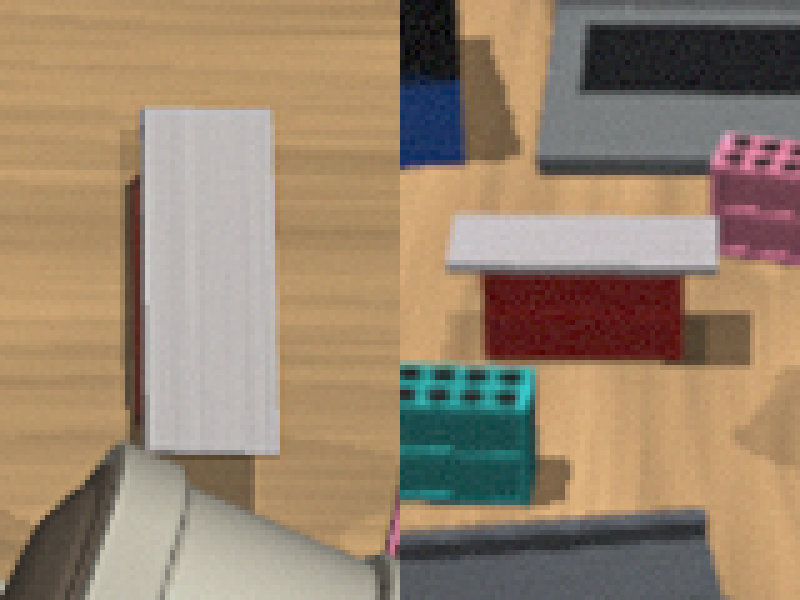

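The plate lies flat on the red rack, with crop corners (143,108), (271,109), (279,454) and (148,452). Next I measure its centre, fit the full rack from all 27 caps, and check that fit with an overlay in both cameras.

```bash
python3 - <<'E'
from h import *
print("plate",*rect(ray("top",[((x+.5)/5-.5+400,(y+.5)/5-.5+170) for x,y in((143,108),(271,109),(279,454),(148,452))],.071)))
L=[112,107,104,100,97,94,89,87,84];M=[143,141,137,133,130,126,123,119,117];Rr=[175,172,169,165,161,157,155,151,149]
YL=[110,145,178,210,244,277,310,344,378];YM=[110,146,178,211,244,277,310,345,378];YR=[113,147,180,212,245,278,312,346,379]
uv=[((x+.5)/4.5-.5+150,(y+.5)/4.5-.5+165) for x,y in zip(L+M+Rr,YL+YM+YR)]
P=ray("top",uv,.09)[:,:2]
g=np.array([((4-i),(1-j)) for j in range(3) for i in range(9)],float)
A=np.c_[g,np.ones(27)]; T,res,_,_=np.linalg.lstsq(A,P,rcond=None)
yaw=np.degrees(np.arctan2(T[0,1],T[0,0])); print("caps ctr",T[2],"pitch",np.hypot(*T[0]),np.hypot(*T[1]),"yaw",yaw,"rms",np.sqrt(((A@T-P)**2).mean()))
def proj(n,X):
    c=viewer.get_calibration(n); f=240/np.tan(np.radians(c["vfov"]/2)); K=np.array([[f,0,c["cx"]],[0,f,c["cy"]],[0,0,1]])
    r=R.from_quat(c["attitude"]).inv(); return cv2.projectPoints(np.array(X,float),r.as_rotvec(),-r.apply(c["eye"]),K,c["dist_coeffs"])[0][:,0]
out=[]
for n,f,(x0,y0) in(("top","pics/top0.png",(145,170)),("side","pics/side0.png",(255,300))):
    im=cv2.imread(f)[y0:y0+100,x0:x0+100]; im=cv2.resize(im,(400,400) if n=="top" else (400,400),interpolation=3)
    X=[at(T[2],yaw,sx*.086,sy*.024,.102) for sx in(1,-1) for sy in(1,-1)]+[at(T[2],yaw,sx*xx,sy*.035,.102) for sx in(1,-1) for sy in(1,-1) for xx in(.045,.075)]
    C=[at(T[2],yaw,a*.017,b*.016,.09) for a in(-4,0,4) for b in(-1,1)]
    for S_,col in((X,(255,0,0)),(C,(0,255,0))):
        for u in proj(n,S_): cv2.circle(im,tuple(int(round(v)) for v in((u-[x0,y0]+.5)*4-.5)),3,col,-1)
    out.append(im)
cv2.imwrite("pics/p5.png",np.hstack(out))
E
```

```text
plate [ 0.5404 -0.3055] 0.1602 0.0592 0.18
caps ctr [0.53976657 0.29214739] pitch 0.017015315097738678 0.01617220584001059 yaw -2.265694218417015 rms 0.00036457898938672056
```

View pics/p5.png

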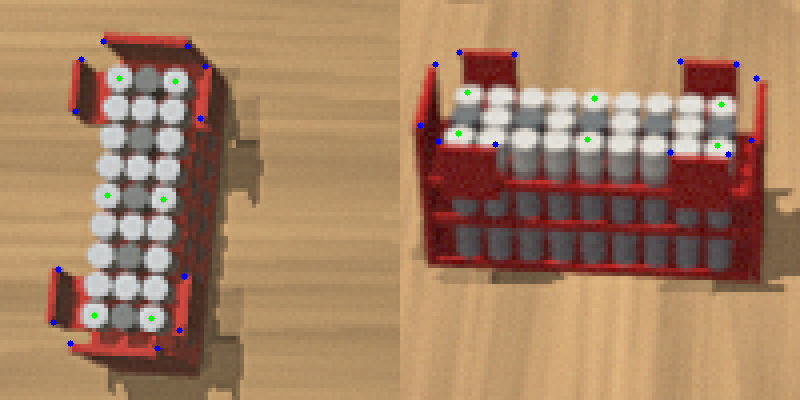

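The rack fit is good: pitch 17.0/16.2 mm, rms 0.4 mm, and the overlay is on the caps and guides within about 1 px in both views. Now I regrasp at the middle and carry the plate to a hover over the full rack.

```bash
cat >>h.py <<'E'
F0=np.array([.5398,.2921]); FY=-2.2
P0=np.array([.5404,-.3055])
E
python3 - <<'E'
from h import *
manip.move_pose(at(P0,0,0,0,.16),down(0))
manip.servo_line(at(P0,0,0,0,.049),vel=.12); st("at")
effector.close(45); manip.sleep(.1); st("grip")
manip.servo_line(at(P0,0,0,0,.10),vel=.06)
manip.servo_line(at(P0,0,0,0,.24),vel=.2); st("lift")
manip.move_pose(at(F0,FY,0,0,.24),down(FY)); st("over")
manip.servo_line(at(F0,FY,0,0,.105),ori=down(FY),vel=.12); manip.sleep(.2); st("hover")
im=viewer.get_image("top")[:,:,::-1]; sd=viewer.get_image("side")[:,:,::-1]
cv2.imwrite("pics/p6.png",np.hstack([cv2.resize(im[165:275,140:220],(400,550),interpolation=3),cv2.resize(sd[270:380,250:360],(400,400),interpolation=3)[:400].copy() if 0 else cv2.resize(sd[270:380,255:355],(500,550),interpolation=3)])[:,:800])
E
```

```text
at 24.63 [ 0.5412 -0.3056  0.0498] F [ 0.55  0.53 -0.02] gap 0.092
grip 25.36 [ 0.5404 -0.3056  0.0492] F [-1.06  0.09  3.08] gap 0.0589
lift 27.21 [ 0.5395 -0.3055  0.2387] F [-0.28  0.71 -1.88] gap 0.0589
over 29.35 [0.5407 0.2905 0.2397] F [ 0.18 -0.3  -1.36] gap 0.0589
hover 30.82 [0.5403 0.2923 0.1057] F [ 0.23 -0.59 -1.91] gap 0.0592
```

View pics/p6.png

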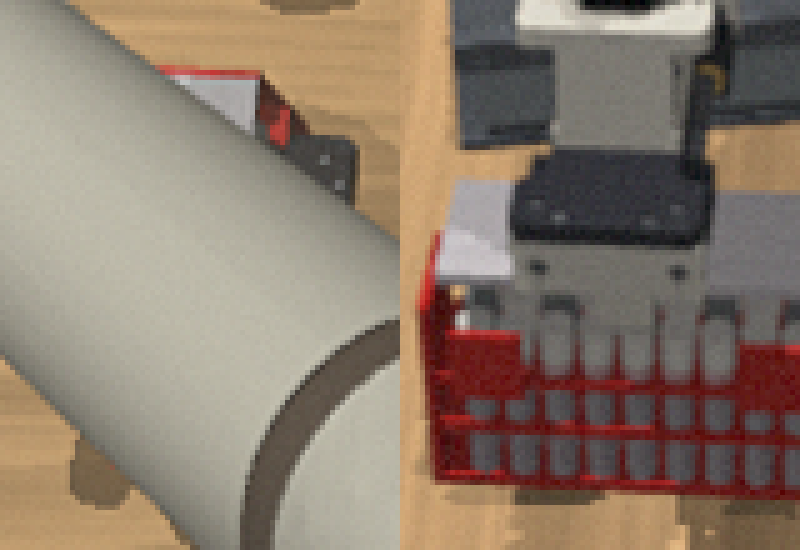

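The plate hovers level over the rack, with its far right corner at crop (258,76). I check that corner against the expected (+80,−30) mm and then lower under force watch.

```bash
python3 - <<'E'
from h import *
p=ray("top",[((258.5)/5-.5+140,(76.5)/5-.5+165)],.1275)[0,:2]-F0; a=np.radians(FY)
c=np.array([p@[np.cos(a),np.sin(a)],p@[-np.sin(a),np.cos(a)]]); print("corner",c)
assert abs(c[0]-.08)<.004 and abs(c[1]+.03)<.004
manip.servo_line(at(F0,FY,0,0,.082),vel=.05); st("pre")
z=lower(F0,FY,0,.080,.0715,1.0); print(manip.current_wrist_torque())
E
```

```text
corner [ 0.08236205 -0.03002655]
pre 31.53 [0.5396 0.2922 0.0817] F [ 0.9   0.59 -1.63] gap 0.0592
lower z=0.0730 33.43 [0.54   0.2922 0.0741] F [-2.27 -2.83  6.49] gap 0.0592
[-0.34288528  0.52703937 -0.04719265]
```

Contact is at TCP z 0.074, exactly the cap-top level (90 mm), so the plate is seated. Now I release, retreat and check.

```bash
python3 - <<'E'
from h import *
manip.servo_line(at(F0,FY,0,0,.074),vel=.03)
effector.open_jaws(); st("open")
manip.servo_line(at(F0,FY,0,0,.20),vel=.12)
manip.move_pose(at(E0,0,-.06,.12,.25),down(0)); manip.sleep(.3); st("away")
im=viewer.get_image("top")[:,:,::-1]; sd=viewer.get_image("side")[:,:,::-1]
cv2.imwrite("pics/top3.png",im)
cv2.imwrite("pics/p7.png",np.hstack([cv2.resize(im[165:285,140:220],(400,600),interpolation=3),np.vstack([cv2.resize(sd[300:380,250:350],(400,320),interpolation=3),cv2.resize(im,(400,280))])]))
E
```

```text
open 34.41 [0.5398 0.2921 0.074 ] F [-0.39 -1.07 -0.28] gap 0.092
away 37.67 [ 0.481  -0.1848  0.2499] F [ 0.17 -0.02 -0.02] gap 0.0919
```

View pics/p7.png

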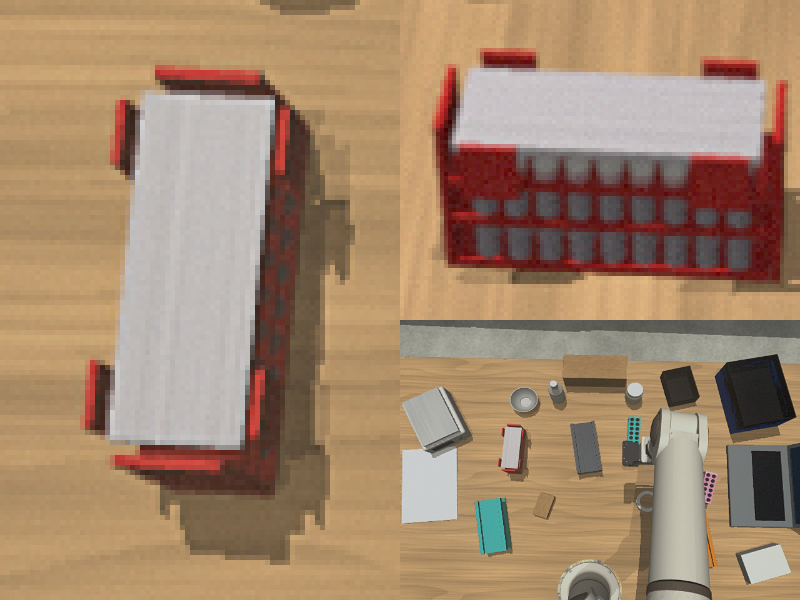

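The plate lies flat on the caps between all four guides and both end walls. The other items in view appear undisturbed, and the gripper is clear.

```bash
python3 -c "
from bench import manip; print(manip.hand_in())"
```

```text
the job is handed in; nothing more can be done
None
```

The job is handed in: the hold-down plate lies flat on the tube caps of the full rack, between the guides, after the 48 mm slide, the end lift and the regrasp on the empty rack, at about 38 s of the 64 s allowed.

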